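# Line up dust caps by size on the cap rail

## Robot

A 6-joint arm with a two-finger parallel gripper is mounted at the origin on a cart in front of the work surface, level with it; the furniture and walls round the work are solid. World frame = base frame: x ahead of the robot, y to its left, z up, the work surface at z = 0. Lengths are in m, angles in rad, forces in N, time in s.
With the tool pointing down it reaches from about 0.225 to 0.875 m from the base axis. Payload 3.4 kg.
Tool frame: the origin (TCP) lies at the very end of the fingers, on their centre line; the grasp point (between the pads) lies 19 mm behind it; z points along the fingers, y is the line along which they close (so a half turn about z gives the same grasp; the last joint's range is limited). The gripper opens to 85 mm and grips with 20 to 120 N. Pads are 22 mm wide; open, the fingers measure 114 mm over their backs; the gripper's body (76 mm by 85 mm) begins 54 mm behind the grasp point. The pads swing forward as they close: fully open they stand 13 mm farther back than shut.
Start: joints at [-1.43, 0.276, 1.505, -0, 1.361, -0.121], TCP at [0.149, -0.555, 0.2] pointing down, gripper open.
Joint ranges: [-2.89, 2.89], [-0.75, 2.08], [0.22, 2.7], [-1.18, 4.32], [0.11, 2.71], [-2.7, 2.7]. Speed limits (rad/s): [2.57, 2.57, 3.14, 3.14, 3.14, 3.14].

## Interface

Orientations are given as a unit quaternion [w, x, y, z].
In Python, from rig import get_state, optics, sign_off gives the robot as it stands.
- The arm moves only by the tool send_rows, never from a script. Its argument "increments" is a list of rows, each an object with "gripper": the gripper's target within -1 to 1 (shut at 1, half-way at 0, fully open at -1); "linear": the shift along the world's x, y, z in m, a list of three; "delta_rot": the turn, a rotation vector about the world's x, y, z in rad, a list of three. In form: [{"gripper": gripper, "linear": [dx, dy, dz], "delta_rot": [rx, ry, rz]}, ...]. A call has 1 to 8 rows; each row is the pose to reach, as a shift and turn from the pose commanded when the call began; what a row does not reach only later rows make up. A row lasts 1/10 s, in which the tool goes at most 50 mm and 8.59 degrees, less where a joint would pass 70% of its speed; a pose out of reach is approached as far as the arm can. A call with a gripper value outside its range is refused whole. The fingers move at their own pace and stop on an object; "newtons" is the grip in N (left out, the last holds). Time passes only in rows, so rows that repeat a pose let the fingers close. It gives the time, the measured TCP pose, the force, the opening and the grip force at its end, in the units of the state.
- get_state(): the state, without advancing time (a new reading comes with each control period).
- optics.get_image(name): name is "side" or "top"; returns a dict with "pixels" (400x640x3 uint8, blue, green, red), "K" (3x3 intrinsics, pixels), "k1" (the pictures are not rectified: a ray, as slopes to the right and down, at radius r is drawn at 1 + k1 r^2 times it, then the intrinsics apply), "rvec" (rotation vector, rad) and "tvec" (3), from world to camera coordinates, as OpenCV has them. Camera axes: x right, y down, z forward; pixel columns grow to the right and rows downward; lengths in m; the calibration is good to about 2 mm. A picture is of the moment at which its call begins. There is no depth.
- sign_off(): hands the job in; it is judged then, once.
The state is a dict: "clock": time; "qpos": joint angles; "qd": joint speeds; "effort": joint torques, N m; "position": TCP position; "ee_rot": TCP orientation; "contact_force": force on the tool from outside, world axes, zero at the start; "moment": the same for the moment, N m; "width": finger opening in m; "gripper_force": force on a finger pad.
Only numpy, scipy, OpenCV 4.12 (cv2) and the standard library are available. Lean on these libraries where they do the work, as an engineer would, in place of code of your own. Each camera call takes 0.05 s, during which the arm holds its last target. There are 200 camera calls.

## Task

Line up the four loose dust caps in order of size on the yellow pads of the aluminium rail, ready for fitting: the smallest on the pad next to the red end block, then each next larger one, the largest at the grey end block. Set each one flat, crown up, in the middle of its pad, let go of it, and leave the blue dry cell standing where it is.

Things in the scene. Friction and masses are not known exactly. Their poses are not given: they have to be found in the camera images.
- cap_black: round ribbed screw dust cap, black, the smallest, diameter 22 mm, its straight side 12 mm high and the crowned top 14 mm; stands loose on the desk, crown up; origin at the centre of its underside, z up; a solid body that may be gripped across any diameter
- cap_beige: round ribbed screw dust cap, beige-grey, the second smallest, diameter 26 mm, its straight side 12 mm high and the crowned top 14 mm; stands loose on the desk, crown up; origin at the centre of its underside, z up; a solid body that may be gripped across any diameter
- cap_blue: round ribbed screw dust cap, blue-grey, the second largest, diameter 30 mm, its straight side 12 mm high and the crowned top 14 mm; stands loose on the desk, crown up; origin at the centre of its underside, z up; a solid body that may be gripped across any diameter
- cap_green: round ribbed screw dust cap, dark green, the largest, diameter 36 mm, its straight side 12 mm high and the crowned top 14 mm; stands loose on the desk, crown up; origin at the centre of its underside, z up; a solid body that may be gripped across any diameter
- pad_1: yellow round pad, diameter 44 mm, 2 mm thick, fixed on the aluminium rail; the end pad at the rail's +y (left) end; origin at the centre of its underside, on the rail's top, 12 mm above the desk; y axis along the rail, x axis across it; the four pads, all alike, stand in one row, 65 mm apart; beware of the open laptop behind this end of the rail: it covers x 0.57 to 0.83, y 0.16 to 0.46, its screen leans toward the robot, up to 0.24 m high at x 0.68
- pad_2: yellow round pad, diameter 44 mm, 2 mm thick, fixed on the aluminium rail; next to pad_1; the rail, fixed to the desk, is 60 mm wide, 320 mm long, 12 mm high; origin at the centre of its underside, on the rail's top, 12 mm above the desk; y axis along the rail, x axis across it; the four pads, all alike, stand in one row, 65 mm apart
- pad_3: yellow round pad, diameter 44 mm, 2 mm thick, fixed on the aluminium rail; next to pad_4; origin at the centre of its underside, on the rail's top, 12 mm above the desk; y axis along the rail, x axis across it; the four pads, all alike, stand in one row, 65 mm apart
- pad_4: yellow round pad, diameter 44 mm, 2 mm thick, fixed on the aluminium rail; the end pad at the rail's -y (right) end; origin at the centre of its underside, on the rail's top, 12 mm above the desk; y axis along the rail, x axis across it; the four pads, all alike, stand in one row, 65 mm apart
- start_block: red end block, 14 mm along the rail, 50 mm across, 16 mm high, fixed on one end of the rail, sometimes the left end, sometimes the right (a grey block of the same size is on the other end); origin at the centre of its underside, on the rail's top, 49.5 mm from the centre of the nearest pad
- dry_cell: bystander: dark blue dry cell with a pale band, standing on its base, diameter 26 mm, 50 mm tall; origin at the centre of its underside; not to be moved

How it is judged:
At the end, for the whole second after the job is handed in: From the red block on, the black, beige, blue-grey and green caps lie on the first to fourth pads, each within 12 mm of its pad's centre, resting on it (underside under 5 mm above the rail), crown up within 0.12 rad, slower than 0.02 m/s (((horizontal distance between start_block and pad_1 below 0.08 m and horizontal distance between cap_black and pad_1 below 0.012 m and z of cap_black in the frame of pad_1 below 0.005 m and horizontal distance between cap_beige and pad_2 below 0.012 m and z of cap_beige in the frame of pad_2 below 0.005 m and horizontal distance between cap_blue and pad_3 below 0.012 m and z of cap_blue in the frame of pad_3 below 0.005 m and horizontal distance between cap_green and pad_4 below 0.012 m and z of cap_green in the frame of pad_4 below 0.005 m) or (horizontal distance between start_block and pad_4 below 0.08 m and horizontal distance between cap_black and pad_4 below 0.012 m and z of cap_black in the frame of pad_4 below 0.005 m and horizontal distance between cap_beige and pad_3 below 0.012 m and z of cap_beige in the frame of pad_3 below 0.005 m and horizontal distance between cap_blue and pad_2 below 0.012 m and z of cap_blue in the frame of pad_2 below 0.005 m and horizontal distance between cap_green and pad_1 below 0.012 m and z of cap_green in the frame of pad_1 below 0.005 m)) and angle between each of cap_black, cap_beige, cap_blue, cap_green's own z axis and vertical below 0.12 rad and linear speed of each of cap_black, cap_beige, cap_blue, cap_green below 0.02 m/s); the robot touches nothing.
It fails at once if the dry cell is knocked over or moved more than 20 mm (distance of dry_cell from where it was at the start of the episode above 0.02 m or angle between dry_cell's own z axis and vertical above 0.4 rad).
It also fails if it takes over 96 s, if anything falls off the work surface, if the arm or the gripper's body presses on something with over 40 N, if the wrist force passes 120 N, or if a joint passes its speed limit or range.

## Working session

There is one attempt and no reset: what is moved stays moved. The work goes in short steps, Python scripts to look and compute and a tool call to move; the robot and the scene stay as the last step left them, time stands still between calls to the robot, and variables do not carry over. Pictures are saved under pics/ and viewed, at most 14 in all, crops included, and the job is handed in when it is done.

Besides the shell and the picture viewer there is one more tool, called in YAML: its name, and indented under it one key for each argument. send_rows: Moves the arm, as the interface text tells. Its arguments: {"type":"object","properties":{"increments":{"type":"array"},"newtons":{"type":"number"}},"required":["increments"]}

```bash
mkdir -p pics; ls; python3 - <<'E'
from rig import get_state, optics
import cv2
s=get_state(); print(s)
for n in("top","side"):
    d=optics.get_image(n); cv2.imwrite(f"pics/{n}0.png",d["pixels"]); print(n,d["K"],d["k1"],d["rvec"],d["tvec"])
E
```

```text
pics
{'clock': 0.0, 'qpos': array([-1.42999310e+00,  2.76610883e-01,  1.50617153e+00, -3.83371948e-05,
        1.36070385e+00, -1.21008697e-01]), 'qd': array([ 0.00075688,  0.00012899, -0.00198981, -0.00068112, -0.0012854 ,
        0.00143187]), 'effort': array([ 1.81394174e-03, -4.16767359e+01, -2.45807004e+01, -5.92398756e-04,
        1.10288960e-02, -1.66047391e-05]), 'position': array([ 0.14871728, -0.55480429,  0.19881542]), 'ee_rot': array([-9.46571308e-04,  9.91443074e-01,  1.30536331e-01, -2.81130108e-05]), 'contact_force': array([ 0.25480823,  0.50457571, -0.93664801]), 'moment': array([-0.01012017,  0.0193002 , -0.00830984]), 'gripper_force': 0.0, 'width': 0.08505013759134289}
top [[379.78000949   0.         318.79078454]
 [  0.         379.78000949 194.3435315 ]
 [  0.           0.           1.        ]] -0.02323997053167951 [ 2.19163935 -2.17086869  0.1349352 ] [-0.05366709  0.55558847  0.92504865]
side [[507.24242276   0.         329.98964779]
 [  0.         507.24242276 208.33258628]
 [  0.           0.           1.        ]] -0.001105874362684791 [2.04233891 0.00895367 0.00552769] [-0.53809759  0.03474997  1.39553927]
```

View pics/top0.png

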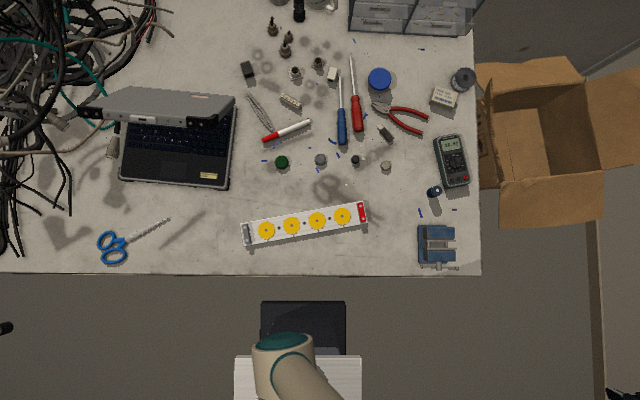

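View pics/side0.png

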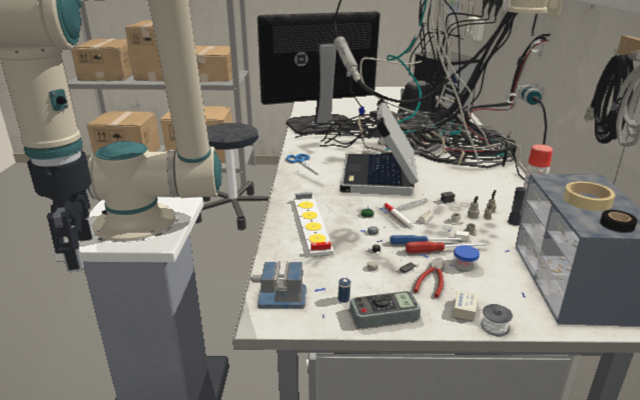

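The red block is at the rail's right (-y) end, at top pixel (362,212). The caps are green (281,162), blue (320,159), black (355,160) and beige (386,167), and the cell is at (433,191). So black goes to pad_4, beige to pad_3, blue to pad_2 and green to pad_1.

```bash
cat > h.py <<'E'
import numpy as np, cv2
from rig import get_state, optics
def ray(d,uv,z):
    n=cv2.undistortPoints(np.array(uv,float).reshape(-1,1,2),d["K"],np.array([d["k1"],0,0,0.])).reshape(-1,2)
    R=cv2.Rodrigues(np.array(d["rvec"],float))[0]; C=-R.T@np.ravel(d["tvec"])
    v=np.c_[n,np.ones(len(n))]@R
    return C+v*((z-C[2])/v[:,2])[:,None]
def proj(d,P):
    return cv2.projectPoints(np.array(P,float).reshape(-1,1,3),np.array(d["rvec"]),np.array(d["tvec"]),d["K"],np.array([d["k1"],0,0,0.]))[0].reshape(-1,2)
def grab(n,f,box,k):
    d=optics.get_image(n); x0,y0,x1,y1=box
    cv2.imwrite(f,cv2.resize(d["pixels"][y0:y1,x0:x1],None,fx=k,fy=k,interpolation=cv2.INTER_CUBIC)); return d
def blobs(m,lo):
    n,l,s,c=cv2.connectedComponentsWithStats(m.astype(np.uint8)); return [(c[i],s[i]) for i in range(1,n) if s[i,4]>=lo]
E
python3 - <<'E'
from h import *
for n in("top","side"):
    d=optics.get_image(n); im=d["pixels"]; hsv=cv2.cvtColor(im,cv2.COLOR_BGR2HSV); print(n)
    ym=cv2.inRange(hsv,(20,150,120),(35,255,255))
    for c,s in blobs(ym,15): print("yel",c.round(1),s[4],ray(d,c,.014)[0].round(4))
    if n=="top": 
      b=(250,145,450,205); k=4
    else: b=(350,195,430,285);k=6
    x0,y0,x1,y1=b
    cv2.imwrite(f"pics/c_{n}.png",cv2.resize(im[y0:y1,x0:x1],None,fx=k,fy=k,interpolation=cv2.INTER_NEAREST))
E
```

```text
top
yel [341.7 215.8] 215 [ 0.5035 -0.1073  0.014 ]
yel [316.6 220.2] 212 [ 0.4916 -0.0436  0.014 ]
yel [291.3 224.9] 216 [0.4792 0.0201 0.014 ]
yel [266.  229.8] 226 [0.4663 0.0835 0.014 ]
side
yel [305.7 204.5] 62 [0.4676 0.0821 0.014 ]
yel [309.3 214.6] 69 [0.4806 0.0198 0.014 ]
yel [313. 226.] 84 [ 0.4929 -0.0447  0.014 ]
yel [317.  238.2] 90 [ 0.5053 -0.1086  0.014 ]
```

View pics/c_top.png

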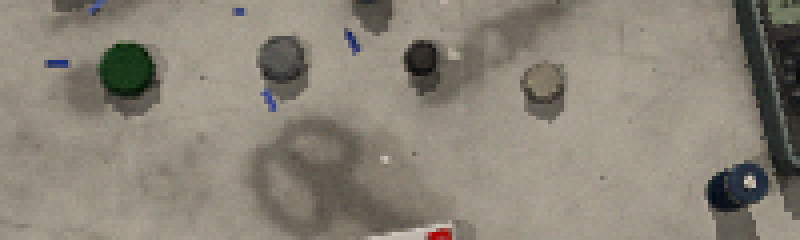

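View pics/c_side.png

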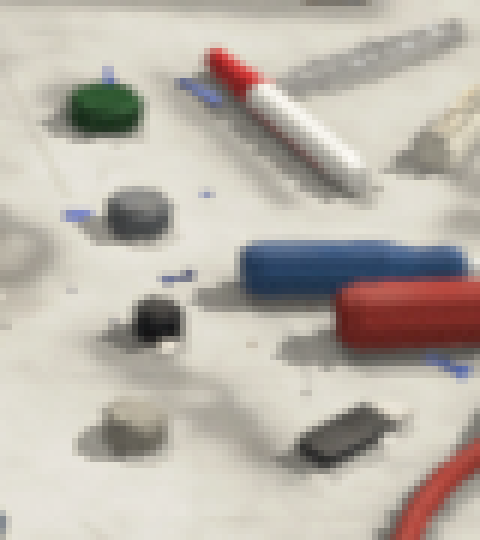

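The crops show the caps clearly, standing free. In full-image pixels:

| Cap | Top | Side |
|---|---|---|
| Green | (281.6,161.9) | (367.4,213.1) |
| Blue | (320.3,159.4) | (373,230.6) |
| Black | (355.4,159.4) | (376.2,248.4) |
| Beige | (385.9,165.1) | (372.2,266.2) |

The cell top is at (436.8,190.6).

```bash
python3 - <<'E'
from h import *
t=optics.get_image("top"); s=optics.get_image("side")
a=ray(t,[(281.6,161.9),(320.3,159.4),(355.4,159.4),(385.9,165.1)],.012)
b=ray(s,[(367.4,213.1),(373,230.6),(376.2,248.4),(372.2,266.2)],.0075)
for n,p,q in zip("green blue black beige".split(),a,b): print(n,p.round(4),q.round(4),((p+q)/2).round(4)[:2])
print("cell",ray(t,[(436.8,190.6)],.05).round(3))
print(get_state()["clock"])
E
```

```text
green [0.6405 0.0476 0.012 ] [0.6435 0.0446 0.0075] [0.642  0.0461]
blue [ 0.6483 -0.0519  0.012 ] [ 0.6521 -0.0554  0.0075] [ 0.6502 -0.0536]
black [ 0.6495 -0.1427  0.012 ] [ 0.6537 -0.1452  0.0075] [ 0.6516 -0.1439]
beige [ 0.6356 -0.2218  0.012 ] [ 0.6381 -0.2251  0.0075] [ 0.6369 -0.2235]
cell [[ 0.566 -0.341  0.05 ]]
0.3
```

send_rows:
  increments:
    - {"gripper": -0.4, "linear": [0.03, 0.03, 0], "delta_rot": [0, 0, 0.12]}
    - {"gripper": -0.4, "linear": [0.06, 0.06, 0], "delta_rot": [0, 0, 0.24]}
    - {"gripper": -0.4, "linear": [0.1, 0.09, 0], "delta_rot": [0, 0, 0.36]}
    - {"gripper": -0.4, "linear": [0.135, 0.12, 0], "delta_rot": [0, 0, 0.48]}
    - {"gripper": -0.4, "linear": [0.17, 0.15, 0], "delta_rot": [0, 0, 0.6]}
    - {"gripper": -0.4, "linear": [0.205, 0.18, 0], "delta_rot": [0, 0, 0.72]}
    - {"gripper": -0.4, "linear": [0.24, 0.21, 0], "delta_rot": [0, 0, 0.84]}
    - {"gripper": -0.4, "linear": [0.275, 0.24, 0], "delta_rot": [0, 0, 0.96]}
  newtons: 40

```text
clock: 1.1
position: [0.425, -0.314, 0.1999]
ee_rot: [0.0, 0.818, 0.576, 0.0]
contact_force: [0.7, -0.8, -0.6]
width: 0.0599
gripper_force: 0.0
```

send_rows:
  increments:
    - {"gripper": -0.4, "linear": [0.04, 0.03, 0], "delta_rot": [0, 0, 0.12]}
    - {"gripper": -0.4, "linear": [0.08, 0.06, 0], "delta_rot": [0, 0, 0.24]}
    - {"gripper": -0.4, "linear": [0.12, 0.09, 0], "delta_rot": [0, 0, 0.36]}
    - {"gripper": -0.4, "linear": [0.16, 0.12, 0], "delta_rot": [0, 0, 0.48]}
    - {"gripper": -0.4, "linear": [0.2, 0.15, -0.03], "delta_rot": [0, 0, 0.54]}
    - {"gripper": -0.4, "linear": [0.227, 0.171, -0.07], "delta_rot": [0, 0, 0.54]}
    - {"gripper": -0.4, "linear": [0.227, 0.171, -0.1], "delta_rot": [0, 0, 0.54]}
    - {"gripper": -0.4, "linear": [0.227, 0.171, -0.1], "delta_rot": [0, 0, 0.54]}

```text
clock: 1.9
position: [0.6475, -0.1417, 0.0934]
ee_rot: [-0.006, 0.636, 0.772, -0.002]
contact_force: [-1.4, 0.4, -0.1]
width: 0.0595
gripper_force: 0.0
```

```bash
python3 - <<'E'
from h import *
d=grab("side","pics/s1.png",(340,190,440,290),6)
s=get_state();print(s["position"],s["ee_rot"]); print(proj(d,s["position"]),proj(d,[(0.6516,-.1439,.007)]))
E
```

```text
[ 0.64876877 -0.14329878  0.09678835] [-0.00325589  0.63594009  0.77173015 -0.00147489]
[[375.92418193 216.34077984]] [[375.31378086 248.29841443]]
```

View pics/s1.png

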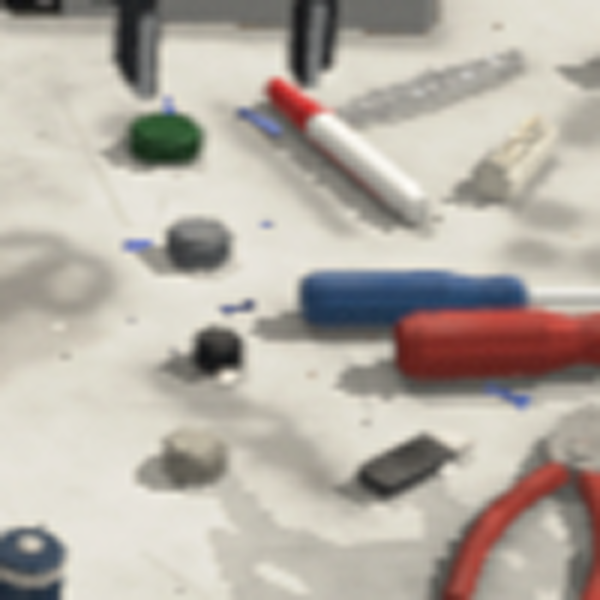

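The black cap is at crop (218,350), as expected. The fingertips, at about crop (145,95) and (315,85), look higher than the reported TCP projects (215,158). I'll lower part-way and check again.

send_rows:
  increments:
    - {"gripper": -0.3, "linear": [0, 0, -0.02], "delta_rot": [0, 0, 0]}
    - {"gripper": -0.3, "linear": [0, 0, -0.05], "delta_rot": [0, 0, 0]}
    - {"gripper": -0.3, "linear": [0, 0, -0.065], "delta_rot": [0, 0, 0]}
    - {"gripper": -0.3, "linear": [0, 0, -0.065], "delta_rot": [0, 0, 0]}
    - {"gripper": -0.3, "linear": [0, 0, -0.065], "delta_rot": [0, 0, 0]}
    - {"gripper": -0.3, "linear": [0, 0, -0.065], "delta_rot": [0, 0, 0]}

```text
clock: 2.55
position: [0.6523, -0.1456, 0.0375]
ee_rot: [0.002, 0.637, 0.771, 0.001]
contact_force: [-0.4, 0.1, -1.2]
width: 0.0554
gripper_force: 0.0
```

```bash
python3 - <<'E'
from h import *
d=grab("side","pics/s2.png",(340,190,440,290),6)
s=get_state();print(s["position"],s["ee_rot"],s["width"]); print(proj(d,s["position"]))
E
```

```text
[ 0.6521519  -0.14532257  0.03715569] [1.93675783e-03 6.36649046e-01 7.71150890e-01 7.39080958e-04] 0.05549979389103375
[[376.17472053 238.13396095]]
```

View pics/s2.png

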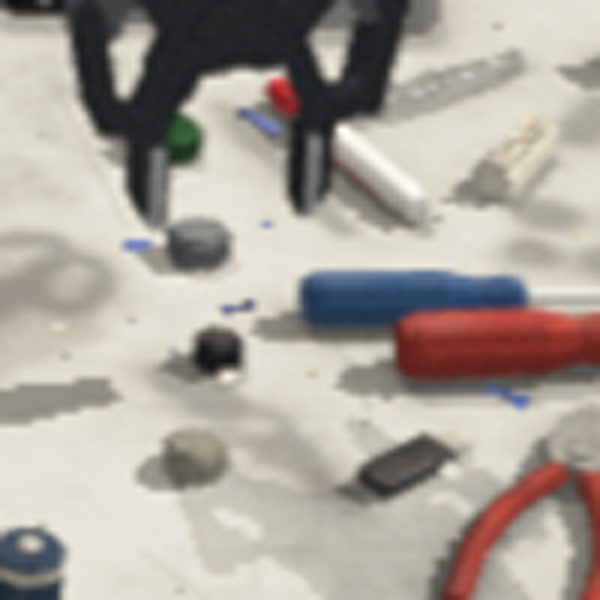

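Fingertips are at about crop (152,225) and (307,212), with the TCP predicted at (217,289), so the same ~11 px gap. I'll check with the top view.

```bash
python3 - <<'E'
from h import *
d=grab("top","pics/t2.png",(270,110,430,230),5)
s=get_state();print(proj(d,[s["position"],s["position"]+[0,0,.09]]))
E
```

```text
[[357.55328611 156.59161311]
 [362.49787874 148.77960469]]
```

View pics/t2.png

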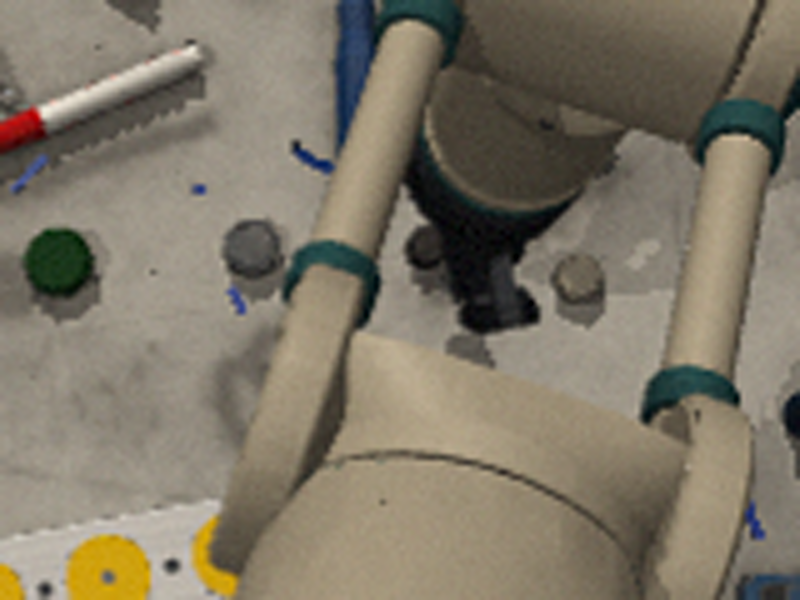

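```bash
python3 - <<'E'
from h import *
s=get_state();p=s["position"]
for n,o,k in(("top",(270,110),5),("side",(340,190),6)):
    d=optics.get_image(n)
    R=cv2.Rodrigues(d["rvec"])[0]; print(n,"C",(-R.T@d["tvec"]).round(3))
    off=np.array([(0,0,0),(-.04,-.008,.0),(.04,.008,0),(-.057,-.011,.07),(.057,.011,.07),(0,0,.15),(0,0,.2)])
    print(((proj(d,p+off)-o)*k).round())
from scipy.spatial.transform import Rotation as Ro
print(s["qpos"])
# rough triangulation of near fingertip: side ray at several z
d=optics.get_image("side")
for z in(.03,.05,.07): print(z,ray(d,[(365.3,227.5),(391.2,225.3)],z).round(3))
E
```

```text
top C [ 0.461 -0.026  0.977]
[[438. 233.]
 [454. 312.]
 [422. 155.]
 [481. 324.]
 [433.  84.]
 [482. 163.]
 [501. 134.]]
side C [ 0.538 -1.225  0.669]
[[ 216.  289.]
 [ 120.  298.]
 [ 312.  280.]
 [  84.  150.]
 [ 364.  127.]
 [ 235.  -45.]
 [ 242. -165.]]
[-3.23123449e-01  5.27855495e-01  1.52258409e+00 -1.54984762e-05
  1.08766374e+00 -5.13806341e-01]
0.03 [[ 0.629 -0.079  0.03 ]
 [ 0.698 -0.066  0.03 ]]
0.05 [[ 0.627 -0.115  0.05 ]
 [ 0.693 -0.103  0.05 ]]
0.07 [[ 0.624 -0.151  0.07 ]
 [ 0.688 -0.139  0.07 ]]
```

send_rows:
  increments:
    - {"gripper": -0.3, "linear": [0, 0.001, -0.015], "delta_rot": [0, 0, 0]}
    - {"gripper": -0.3, "linear": [0, 0.001, -0.03], "delta_rot": [0, 0, 0]}
    - {"gripper": -0.3, "linear": [0, 0.001, -0.03], "delta_rot": [0, 0, 0]}
    - {"gripper": -0.3, "linear": [0, 0.001, -0.03], "delta_rot": [0, 0, 0]}
    - {"gripper": -0.3, "linear": [0, 0.001, -0.03], "delta_rot": [0, 0, 0]}

```text
clock: 3.3
position: [0.6516, -0.1437, 0.0056]
ee_rot: [0.001, 0.636, 0.771, 0.0]
contact_force: [-0.0, 0.8, 1.0]
width: 0.0551
gripper_force: 0.0
```

```bash
python3 - <<'E'
from h import *
d=grab("side","pics/s3.png",(340,190,440,290),6)
s=get_state();print(s["position"],s["contact_force"],s["width"]); print((proj(d,s["position"])-(340,190))*6)
E
```

```text
[ 0.65159914 -0.14368459  0.00569101] [0.0104609  0.56753274 0.01956033] 0.05531215790022564
[[211.68885904 352.21140841]]
```

View pics/s3.png

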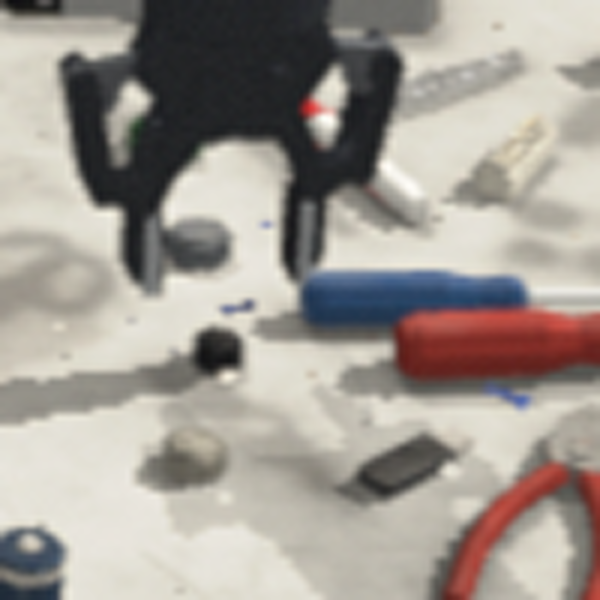

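Fingertips at crop (152,293) and (302,280) are still clearly above the desk and cap, by about 25–30 mm, although TCP z reads 6 mm. I'll go lower in small steps, watching the force.

send_rows:
  increments:
    - {"gripper": -0.3, "linear": [0, 0, -0.005], "delta_rot": [0, 0, 0]}
    - {"gripper": -0.3, "linear": [0, 0, -0.009], "delta_rot": [0, 0, 0]}
    - {"gripper": -0.3, "linear": [0, 0, -0.012], "delta_rot": [0, 0, 0]}
    - {"gripper": -0.3, "linear": [0, 0, -0.012], "delta_rot": [0, 0, 0]}
    - {"gripper": -0.3, "linear": [0, 0, -0.012], "delta_rot": [0, 0, 0]}

```text
clock: 3.85
position: [0.6507, -0.1434, -0.0075]
ee_rot: [-0.0, 0.636, 0.771, -0.0]
contact_force: [-0.7, -0.9, 0.8]
width: 0.0556
gripper_force: 0.0
```

```bash
python3 - <<'E'
from h import *
d=optics.get_image("side")
def foot(uv,y):  # intersect ray with plane y
    a=ray(d,uv,.0)[0];b=ray(d,uv,.1)[0]; t=(y-a[1])/(b[1]-a[1]); return a+t*(b-a)
for c in((152,293),(302,280)): print(foot([(340+c[0]/6,190+c[1]/6)],-.144-(.007 if c[0]<200 else -.007)).round(4))
E
```

```text
[ 0.6251 -0.151   0.0382]
[ 0.6879 -0.137   0.0368]
```

send_rows:
  increments:
    - {"gripper": -0.3, "linear": [-0.002, 0, -0.005], "delta_rot": [0, 0, 0]}
    - {"gripper": -0.3, "linear": [-0.002, 0, -0.01], "delta_rot": [0, 0, 0]}
    - {"gripper": -0.3, "linear": [-0.002, 0, -0.013], "delta_rot": [0, 0, 0]}
    - {"gripper": -0.3, "linear": [-0.002, 0, -0.013], "delta_rot": [0, 0, 0]}
    - {"gripper": -0.3, "linear": [-0.002, 0, -0.013], "delta_rot": [0, 0, 0]}

```text
clock: 4.4
position: [0.6488, -0.1434, -0.0205]
ee_rot: [-0.0, 0.636, 0.771, -0.0]
contact_force: [0.7, -0.4, 0.4]
width: 0.0554
gripper_force: 0.0
```

```bash
python3 - <<'E'
from h import *
d=grab("side","pics/s4.png",(340,190,440,290),6)
s=get_state();print(s["position"],s["contact_force"],s["width"])
E
```

```text
[ 0.64896734 -0.14346949 -0.02026612] [-0.89810477 -0.53978861  0.34463758] 0.05541769344084805
```

View pics/s4.png

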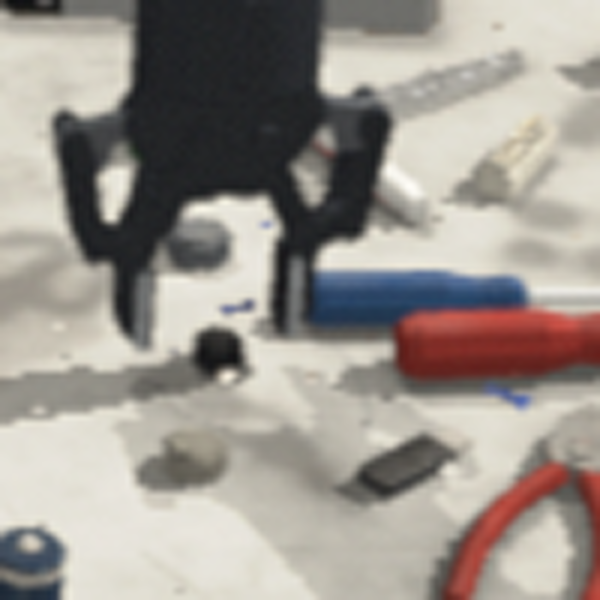

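Tips at (142,348) and (288,335) now straddle the cap at (218,352), about 10 mm above the desk. Reported z is therefore about 30 mm low. I'll go down a little more and close.

send_rows:
  increments:
    - {"gripper": -0.3, "linear": [0, 0, -0.004], "delta_rot": [0, 0, 0]}
    - {"gripper": 0.2, "linear": [0, 0, -0.004], "delta_rot": [0, 0, 0]}
    - {"gripper": 0.8, "linear": [0, 0, -0.004], "delta_rot": [0, 0, 0]}
    - {"gripper": 0.8, "linear": [0, 0, -0.004], "delta_rot": [0, 0, 0]}
    - {"gripper": 0.8, "linear": [0, 0, -0.004], "delta_rot": [0, 0, 0]}
    - {"gripper": 0.8, "linear": [0, 0, -0.004], "delta_rot": [0, 0, 0]}
    - {"gripper": 0.8, "linear": [0, 0, -0.004], "delta_rot": [0, 0, 0]}

```text
clock: 5.15
position: [0.649, -0.1435, -0.024]
ee_rot: [0.0, 0.636, 0.771, 0.0]
contact_force: [0.8, -0.8, 1.1]
width: 0.0182
gripper_force: 39.1
```

The width of 18 mm on a 22 mm cap suggests a grip on the crown. I'll reopen, go lower and close again.

send_rows:
  increments:
    - {"gripper": -0.2, "linear": [0, 0, 0], "delta_rot": [0, 0, 0]}
    - {"gripper": -0.2, "linear": [0, 0, 0], "delta_rot": [0, 0, 0]}
    - {"gripper": -0.2, "linear": [0, 0, -0.005], "delta_rot": [0, 0, 0]}
    - {"gripper": 0.8, "linear": [0, 0, -0.005], "delta_rot": [0, 0, 0]}
    - {"gripper": 0.8, "linear": [0, 0, -0.005], "delta_rot": [0, 0, 0]}
    - {"gripper": 0.8, "linear": [0, 0, -0.005], "delta_rot": [0, 0, 0]}
    - {"gripper": 0.8, "linear": [0, 0, -0.005], "delta_rot": [0, 0, 0]}
    - {"gripper": 0.8, "linear": [0, 0, -0.005], "delta_rot": [0, 0, 0]}

```text
clock: 5.95
position: [0.6488, -0.1435, -0.0293]
ee_rot: [0.0, 0.636, 0.771, 0.0]
contact_force: [-0.5, -0.0, -0.4]
width: 0.019
gripper_force: 39.1
```

send_rows:
  increments:
    - {"gripper": -0.2, "linear": [0, 0, 0], "delta_rot": [0, 0, 0]}
    - {"gripper": -0.2, "linear": [0, 0, 0], "delta_rot": [0, 0, 0]}
    - {"gripper": -0.2, "linear": [0, 0, -0.004], "delta_rot": [0, 0, 0]}
    - {"gripper": 0.8, "linear": [0, 0, -0.004], "delta_rot": [0, 0, 0]}
    - {"gripper": 0.8, "linear": [0, 0, -0.004], "delta_rot": [0, 0, 0]}
    - {"gripper": 0.8, "linear": [0, 0, -0.004], "delta_rot": [0, 0, 0]}
    - {"gripper": 0.8, "linear": [0, 0, -0.004], "delta_rot": [0, 0, 0]}
    - {"gripper": 0.8, "linear": [0, 0, -0.004], "delta_rot": [0, 0, 0]}

```text
clock: 6.75
position: [0.6496, -0.144, -0.0313]
ee_rot: [0.001, 0.636, 0.771, 0.0]
contact_force: [-1.3, 0.4, 10.2]
width: 0.019
gripper_force: 41.3
```

```bash
python3 - <<'E'
from h import *
d=grab("side","pics/s5.png",(350,215,410,265),10)
s=get_state();print(s["position"],s["contact_force"],s["width"])
E
```

```text
[ 0.64958209 -0.14396764 -0.03127539] [-1.79050629  0.45973429 10.36705941] 0.019421524149100335
```

View pics/s5.png

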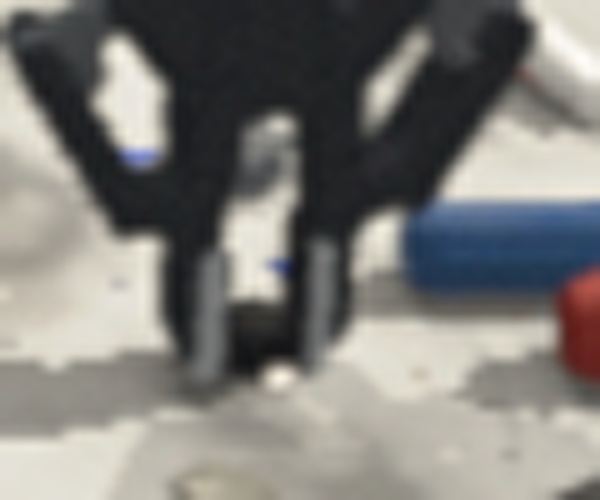

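The fingers hold the cap, with the tips touching the desk (10 N) at z_read −0.031. So true z ≈ reading + 0.0305 and width reads about 3 mm low. I'll carry black to pad_4.

send_rows:
  increments:
    - {"gripper": 0.8, "linear": [0, 0, 0.03], "delta_rot": [0, 0, 0]}
    - {"gripper": 0.8, "linear": [0, 0, 0.06], "delta_rot": [0, 0, 0]}
    - {"gripper": 0.8, "linear": [-0.04, 0.01, 0.07], "delta_rot": [0, 0, 0]}
    - {"gripper": 0.8, "linear": [-0.08, 0.02, 0.07], "delta_rot": [0, 0, 0]}
    - {"gripper": 0.8, "linear": [-0.12, 0.03, 0.07], "delta_rot": [0, 0, 0]}
    - {"gripper": 0.8, "linear": [-0.147, 0.036, 0.06], "delta_rot": [0, 0, 0]}
    - {"gripper": 0.8, "linear": [-0.147, 0.036, 0.04], "delta_rot": [0, 0, 0]}
    - {"gripper": 0.8, "linear": [-0.147, 0.036, 0.03], "delta_rot": [0, 0, 0]}

```text
clock: 7.6
position: [0.5003, -0.107, -0.004]
ee_rot: [-0.001, 0.636, 0.771, -0.0]
contact_force: [0.1, 0.4, 0.0]
width: 0.0191
gripper_force: 39.2
```

send_rows:
  increments:
    - {"gripper": 0.8, "linear": [0, 0, 0], "delta_rot": [0, 0, 0]}
    - {"gripper": 0.8, "linear": [0, 0, 0], "delta_rot": [0, 0, 0]}
    - {"gripper": 0.8, "linear": [0, 0, 0], "delta_rot": [0, 0, 0]}

```text
clock: 7.9
position: [0.5031, -0.1079, -0.0028]
ee_rot: [0.001, 0.636, 0.771, 0.0]
contact_force: [0.0, -0.4, -0.5]
width: 0.0188
gripper_force: 39.2
```

send_rows:
  increments:
    - {"gripper": 0.8, "linear": [0, 0, -0.006], "delta_rot": [0, 0, 0]}
    - {"gripper": 0.8, "linear": [0, 0, -0.012], "delta_rot": [0, 0, 0]}
    - {"gripper": 0.8, "linear": [0, 0, -0.012], "delta_rot": [0, 0, 0]}
    - {"gripper": 0.8, "linear": [0, 0, -0.012], "delta_rot": [0, 0, 0]}

```text
clock: 8.3
position: [0.5016, -0.1073, -0.0156]
ee_rot: [-0.0, 0.636, 0.771, -0.0]
contact_force: [-0.4, -0.1, -0.8]
width: 0.0193
gripper_force: 39.2
```

send_rows:
  increments:
    - {"gripper": 0.4, "linear": [0, 0, -0.001], "delta_rot": [0, 0, 0]}
    - {"gripper": 0.0, "linear": [0, 0, -0.001], "delta_rot": [0, 0, 0]}
    - {"gripper": -0.1, "linear": [0, 0, 0], "delta_rot": [0, 0, 0]}
    - {"gripper": -0.1, "linear": [0, 0, 0.03], "delta_rot": [0, 0, 0]}
    - {"gripper": -0.2, "linear": [0, 0, 0.07], "delta_rot": [0, 0, 0]}
    - {"gripper": -0.2, "linear": [0.03, -0.03, 0.09], "delta_rot": [0, 0, 0]}
    - {"gripper": -0.2, "linear": [0.065, -0.06, 0.09], "delta_rot": [0, 0, 0]}
    - {"gripper": -0.2, "linear": [0.1, -0.09, 0.08], "delta_rot": [0, 0, 0]}

```text
clock: 9.1
position: [0.6048, -0.1991, 0.068]
ee_rot: [0.003, 0.636, 0.771, 0.001]
contact_force: [1.0, 0.8, 0.2]
width: 0.0514
gripper_force: 0.0
```

send_rows:
  increments:
    - {"gripper": -0.2, "linear": [0.0325, -0.0255, -0.02], "delta_rot": [0, 0, 0]}
    - {"gripper": -0.2, "linear": [0.0325, -0.0255, -0.04], "delta_rot": [0, 0, 0]}
    - {"gripper": -0.2, "linear": [0.0325, -0.0255, -0.04], "delta_rot": [0, 0, 0]}
    - {"gripper": -0.2, "linear": [0.0325, -0.0255, -0.04], "delta_rot": [0, 0, 0]}

```text
clock: 9.5
position: [0.6334, -0.2224, 0.0244]
ee_rot: [-0.001, 0.636, 0.771, -0.0]
contact_force: [0.1, -0.8, 0.0]
width: 0.0511
gripper_force: 0.0
```

```bash
python3 - <<'E'
from h import *
d=optics.get_image("side");s=get_state();print(s["position"],s["width"],(proj(d,[(.5044,-.108,.022)])).round(1))
a=cv2.resize(d["pixels"][190:270,285:345],None,fx=6,fy=6,interpolation=cv2.INTER_CUBIC)
b=cv2.resize(d["pixels"][210:290,340:410],None,fx=6,fy=6,interpolation=cv2.INTER_CUBIC)
cv2.imwrite("pics/s6.png",np.hstack([a,b]))
E
```

```text
[ 0.63398641 -0.22248396  0.02542729] 0.05158538577284526 [[316.6 235.3]]
```

View pics/s6.png

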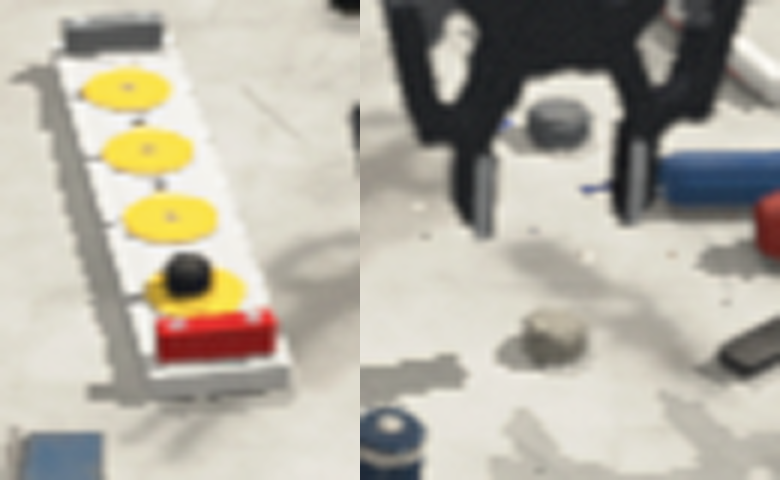

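The black cap sits at (316.3,235.8), against (316.6,235.3) predicted for the pad centre, so it is well placed. The fingers are centred on beige. I'll grasp it.

send_rows:
  increments:
    - {"gripper": -0.2, "linear": [0.001, -0.001, -0.02], "delta_rot": [0, 0, 0]}
    - {"gripper": -0.2, "linear": [0.001, -0.001, -0.04], "delta_rot": [0, 0, 0]}
    - {"gripper": -0.2, "linear": [0.001, -0.001, -0.053], "delta_rot": [0, 0, 0]}
    - {"gripper": -0.2, "linear": [0.001, -0.001, -0.053], "delta_rot": [0, 0, 0]}
    - {"gripper": 0.8, "linear": [0.001, -0.001, -0.053], "delta_rot": [0, 0, 0]}
    - {"gripper": 0.8, "linear": [0.001, -0.001, -0.053], "delta_rot": [0, 0, 0]}
    - {"gripper": 0.8, "linear": [0.001, -0.001, -0.053], "delta_rot": [0, 0, 0]}
    - {"gripper": 0.8, "linear": [0.001, -0.001, -0.053], "delta_rot": [0, 0, 0]}

```text
clock: 10.35
position: [0.6363, -0.2243, -0.0266]
ee_rot: [0.001, 0.636, 0.771, 0.0]
contact_force: [-1.3, 0.3, 4.8]
width: 0.0222
gripper_force: 39.3
```

send_rows:
  increments:
    - {"gripper": 0.8, "linear": [0, 0, 0.03], "delta_rot": [0, 0, 0]}
    - {"gripper": 0.8, "linear": [0, 0, 0.07], "delta_rot": [0, 0, 0]}
    - {"gripper": 0.8, "linear": [-0.026, 0.033, 0.08], "delta_rot": [0, 0, 0]}
    - {"gripper": 0.8, "linear": [-0.052, 0.066, 0.08], "delta_rot": [0, 0, 0]}
    - {"gripper": 0.8, "linear": [-0.078, 0.099, 0.08], "delta_rot": [0, 0, 0]}
    - {"gripper": 0.8, "linear": [-0.104, 0.13, 0.08], "delta_rot": [0, 0, 0]}
    - {"gripper": 0.8, "linear": [-0.13, 0.16, 0.08], "delta_rot": [0, 0, 0]}
    - {"gripper": 0.8, "linear": [-0.146, 0.18, 0.07], "delta_rot": [0, 0, 0]}

```text
clock: 11.15
position: [0.4877, -0.0422, 0.0427]
ee_rot: [0.0, 0.636, 0.772, 0.0]
contact_force: [0.1, 0.1, -0.2]
width: 0.0221
gripper_force: 39.3
```

send_rows:
  increments:
    - {"gripper": 0.8, "linear": [0, 0, -0.02], "delta_rot": [0, 0, 0]}
    - {"gripper": 0.8, "linear": [0, 0, -0.035], "delta_rot": [0, 0, 0]}
    - {"gripper": 0.8, "linear": [0, 0, -0.045], "delta_rot": [0, 0, 0]}
    - {"gripper": 0.8, "linear": [0, 0, -0.045], "delta_rot": [0, 0, 0]}
    - {"gripper": 0.8, "linear": [0, 0, -0.045], "delta_rot": [0, 0, 0]}

```text
clock: 11.65
position: [0.4897, -0.0442, -0.0031]
ee_rot: [0.0, 0.637, 0.771, 0.0]
contact_force: [-0.4, 0.1, -0.4]
width: 0.0223
gripper_force: 39.3
```

send_rows:
  increments:
    - {"gripper": 0.8, "linear": [0, 0, -0.005], "delta_rot": [0, 0, 0]}
    - {"gripper": 0.8, "linear": [0, 0, -0.01], "delta_rot": [0, 0, 0]}
    - {"gripper": 0.8, "linear": [0, 0, -0.01], "delta_rot": [0, 0, 0]}
    - {"gripper": 0.8, "linear": [0, 0, -0.01], "delta_rot": [0, 0, 0]}

```text
clock: 12.05
position: [0.4901, -0.0443, -0.0126]
ee_rot: [0.001, 0.637, 0.771, 0.0]
contact_force: [-0.3, -0.6, 4.5]
width: 0.0223
gripper_force: 40.0
```

send_rows:
  increments:
    - {"gripper": 0.4, "linear": [0, 0, 0], "delta_rot": [0, 0, 0]}
    - {"gripper": 0.0, "linear": [0, 0, 0], "delta_rot": [0, 0, 0]}
    - {"gripper": -0.1, "linear": [0, 0, 0.001], "delta_rot": [0, 0, 0]}
    - {"gripper": -0.2, "linear": [0, 0, 0.03], "delta_rot": [0, 0, 0]}
    - {"gripper": -0.2, "linear": [0, 0, 0.07], "delta_rot": [0, 0, 0]}
    - {"gripper": -0.3, "linear": [0.04, -0.003, 0.09], "delta_rot": [0, 0, 0]}
    - {"gripper": -0.3, "linear": [0.08, -0.006, 0.09], "delta_rot": [0, 0, 0]}
    - {"gripper": -0.3, "linear": [0.12, -0.008, 0.08], "delta_rot": [0, 0, 0]}

```text
clock: 12.85
position: [0.6125, -0.0524, 0.0693]
ee_rot: [0.003, 0.636, 0.771, 0.001]
contact_force: [0.1, -0.8, -0.1]
width: 0.0558
gripper_force: 0.0
```

send_rows:
  increments:
    - {"gripper": -0.3, "linear": [0.038, -0.0015, -0.02], "delta_rot": [0, 0, 0]}
    - {"gripper": -0.3, "linear": [0.038, -0.0015, -0.04], "delta_rot": [0, 0, 0]}
    - {"gripper": -0.3, "linear": [0.038, -0.0015, -0.06], "delta_rot": [0, 0, 0]}
    - {"gripper": -0.3, "linear": [0.038, -0.0015, -0.08], "delta_rot": [0, 0, 0]}
    - {"gripper": -0.3, "linear": [0.038, -0.0015, -0.08], "delta_rot": [0, 0, 0]}
    - {"gripper": -0.3, "linear": [0.038, -0.0015, -0.08], "delta_rot": [0, 0, 0]}

```text
clock: 13.45
position: [0.6471, -0.0534, -0.0135]
ee_rot: [-0.0, 0.636, 0.771, -0.0]
contact_force: [0.3, -0.1, 0.9]
width: 0.0554
gripper_force: 0.0
```

Down another 14 mm, then grip.

send_rows:
  increments:
    - {"gripper": -0.3, "linear": [0.001, 0, -0.008], "delta_rot": [0, 0, 0]}
    - {"gripper": -0.3, "linear": [0.001, 0, -0.014], "delta_rot": [0, 0, 0]}
    - {"gripper": -0.3, "linear": [0.001, 0, -0.014], "delta_rot": [0, 0, 0]}
    - {"gripper": 0.7, "linear": [0.001, 0, -0.014], "delta_rot": [0, 0, 0]}
    - {"gripper": 0.7, "linear": [0.001, 0, -0.014], "delta_rot": [0, 0, 0]}
    - {"gripper": 0.7, "linear": [0.001, 0, -0.014], "delta_rot": [0, 0, 0]}
    - {"gripper": 0.7, "linear": [0.001, 0, -0.014], "delta_rot": [0, 0, 0]}

```text
clock: 14.15
position: [0.6489, -0.0535, -0.0266]
ee_rot: [0.001, 0.636, 0.771, 0.0]
contact_force: [0.1, 0.1, 3.1]
width: 0.0262
gripper_force: 39.3
```

send_rows:
  increments:
    - {"gripper": 0.7, "linear": [0, 0, 0.03], "delta_rot": [0, 0, 0]}
    - {"gripper": 0.7, "linear": [0, 0, 0.07], "delta_rot": [0, 0, 0]}
    - {"gripper": 0.7, "linear": [-0.04, 0.018, 0.08], "delta_rot": [0, 0, 0]}
    - {"gripper": 0.7, "linear": [-0.08, 0.035, 0.08], "delta_rot": [0, 0, 0]}
    - {"gripper": 0.7, "linear": [-0.12, 0.052, 0.08], "delta_rot": [0, 0, 0]}
    - {"gripper": 0.7, "linear": [-0.15, 0.067, 0.08], "delta_rot": [0, 0, 0]}
    - {"gripper": 0.7, "linear": [-0.17, 0.0735, 0.065], "delta_rot": [0, 0, 0]}
    - {"gripper": 0.7, "linear": [-0.17, 0.0735, 0.04], "delta_rot": [0, 0, 0]}

```text
clock: 14.95
position: [0.4755, 0.0212, 0.0135]
ee_rot: [0.0, 0.636, 0.772, 0.0]
contact_force: [0.5, 0.0, -1.4]
width: 0.0263
gripper_force: 39.5
```

send_rows:
  increments:
    - {"gripper": 0.7, "linear": [0, 0, -0.01], "delta_rot": [0, 0, 0]}
    - {"gripper": 0.7, "linear": [0, 0, -0.018], "delta_rot": [0, 0, 0]}
    - {"gripper": 0.7, "linear": [0, 0, -0.023], "delta_rot": [0, 0, 0]}
    - {"gripper": 0.7, "linear": [0, 0, -0.025], "delta_rot": [0, 0, 0]}
    - {"gripper": 0.7, "linear": [0, 0, -0.025], "delta_rot": [0, 0, 0]}
    - {"gripper": 0.7, "linear": [0, 0, -0.025], "delta_rot": [0, 0, 0]}

```text
clock: 15.55
position: [0.4789, 0.0199, -0.012]
ee_rot: [0.0, 0.637, 0.771, 0.0]
contact_force: [-0.4, -0.5, -0.7]
width: 0.0265
gripper_force: 39.5
```

send_rows:
  increments:
    - {"gripper": 0.7, "linear": [0, 0, -0.0015], "delta_rot": [0, 0, 0]}
    - {"gripper": 0.3, "linear": [0, 0, -0.0015], "delta_rot": [0, 0, 0]}
    - {"gripper": -0.1, "linear": [0, 0, -0.001], "delta_rot": [0, 0, 0]}
    - {"gripper": -0.2, "linear": [0, 0, 0], "delta_rot": [0, 0, 0]}
    - {"gripper": -0.2, "linear": [0, 0, 0.03], "delta_rot": [0, 0, 0]}
    - {"gripper": -0.4, "linear": [0, 0, 0.07], "delta_rot": [0, 0, 0]}
    - {"gripper": -0.4, "linear": [0.04, 0.006, 0.09], "delta_rot": [0, 0, 0]}
    - {"gripper": -0.4, "linear": [0.08, 0.013, 0.09], "delta_rot": [0, 0, 0]}

```text
clock: 16.35
position: [0.5613, 0.0329, 0.0819]
ee_rot: [0.003, 0.637, 0.771, 0.002]
contact_force: [-0.2, -0.8, 0.8]
width: 0.0597
gripper_force: 0.0
```

send_rows:
  increments:
    - {"gripper": -0.4, "linear": [0.04, 0.006, 0], "delta_rot": [0, 0, 0]}
    - {"gripper": -0.4, "linear": [0.075, 0.013, -0.01], "delta_rot": [0, 0, 0]}
    - {"gripper": -0.4, "linear": [0.082, 0.013, -0.04], "delta_rot": [0, 0, 0]}
    - {"gripper": -0.4, "linear": [0.082, 0.013, -0.07], "delta_rot": [0, 0, 0]}
    - {"gripper": -0.4, "linear": [0.082, 0.013, -0.09], "delta_rot": [0, 0, 0]}
    - {"gripper": -0.4, "linear": [0.082, 0.013, -0.09], "delta_rot": [0, 0, 0]}
    - {"gripper": -0.4, "linear": [0.082, 0.013, -0.09], "delta_rot": [0, 0, 0]}

```text
clock: 17.05
position: [0.6403, 0.0461, -0.0123]
ee_rot: [-0.0, 0.636, 0.771, -0.0]
contact_force: [0.4, 0.9, 1.0]
width: 0.0599
gripper_force: 0.0
```

send_rows:
  increments:
    - {"gripper": -0.4, "linear": [0, 0, -0.008], "delta_rot": [0, 0, 0]}
    - {"gripper": -0.4, "linear": [0, 0, -0.015], "delta_rot": [0, 0, 0]}
    - {"gripper": -0.4, "linear": [0, 0, -0.015], "delta_rot": [0, 0, 0]}
    - {"gripper": 0.6, "linear": [0, 0, -0.015], "delta_rot": [0, 0, 0]}
    - {"gripper": 0.6, "linear": [0, 0, -0.015], "delta_rot": [0, 0, 0]}
    - {"gripper": 0.6, "linear": [0, 0, -0.015], "delta_rot": [0, 0, 0]}
    - {"gripper": 0.6, "linear": [0, 0, -0.015], "delta_rot": [0, 0, 0]}

```text
clock: 17.75
position: [0.6409, 0.046, -0.0265]
ee_rot: [0.001, 0.636, 0.771, 0.0]
contact_force: [0.1, 0.1, 4.6]
width: 0.0335
gripper_force: 39.7
```

send_rows:
  increments:
    - {"gripper": 0.6, "linear": [0, 0, 0.03], "delta_rot": [0, 0, 0]}
    - {"gripper": 0.6, "linear": [0, 0, 0.07], "delta_rot": [0, 0, 0]}
    - {"gripper": 0.6, "linear": [-0.04, 0.008, 0.08], "delta_rot": [0, 0, 0]}
    - {"gripper": 0.6, "linear": [-0.08, 0.016, 0.08], "delta_rot": [0, 0, 0]}
    - {"gripper": 0.6, "linear": [-0.12, 0.025, 0.08], "delta_rot": [0, 0, 0]}
    - {"gripper": 0.6, "linear": [-0.155, 0.033, 0.08], "delta_rot": [0, 0, 0]}
    - {"gripper": 0.6, "linear": [-0.1755, 0.037, 0.065], "delta_rot": [0, 0, 0]}
    - {"gripper": 0.6, "linear": [-0.1755, 0.037, 0.04], "delta_rot": [0, 0, 0]}

```text
clock: 18.55
position: [0.4618, 0.0837, 0.0135]
ee_rot: [0.0, 0.636, 0.772, 0.0]
contact_force: [0.9, 0.5, -0.9]
width: 0.0336
gripper_force: 39.9
```

send_rows:
  increments:
    - {"gripper": 0.6, "linear": [0, 0, -0.01], "delta_rot": [0, 0, 0]}
    - {"gripper": 0.6, "linear": [0, 0, -0.018], "delta_rot": [0, 0, 0]}
    - {"gripper": 0.6, "linear": [0, 0, -0.023], "delta_rot": [0, 0, 0]}
    - {"gripper": 0.6, "linear": [0, 0, -0.025], "delta_rot": [0, 0, 0]}
    - {"gripper": 0.6, "linear": [0, 0, -0.025], "delta_rot": [0, 0, 0]}
    - {"gripper": 0.6, "linear": [0, 0, -0.025], "delta_rot": [0, 0, 0]}

```text
clock: 19.15
position: [0.4655, 0.083, -0.012]
ee_rot: [0.0, 0.637, 0.771, 0.0]
contact_force: [1.0, 0.4, -0.1]
width: 0.0334
gripper_force: 39.9
```

Release, lift, and back off toward x+, clear of the view.

send_rows:
  increments:
    - {"gripper": 0.6, "linear": [0, 0, -0.0015], "delta_rot": [0, 0, 0]}
    - {"gripper": 0.2, "linear": [0, 0, -0.0015], "delta_rot": [0, 0, 0]}
    - {"gripper": -0.2, "linear": [0, 0, -0.001], "delta_rot": [0, 0, 0]}
    - {"gripper": -0.3, "linear": [0, 0, 0], "delta_rot": [0, 0, 0]}
    - {"gripper": -0.3, "linear": [0, 0, 0.03], "delta_rot": [0, 0, 0]}
    - {"gripper": -0.3, "linear": [0, 0, 0.07], "delta_rot": [0, 0, 0]}
    - {"gripper": -0.3, "linear": [0, 0, 0.11], "delta_rot": [0, 0, 0]}
    - {"gripper": -0.3, "linear": [0, 0, 0.15], "delta_rot": [0, 0, 0]}

```text
clock: 19.95
position: [0.4644, 0.083, 0.1392]
ee_rot: [-0.0, 0.636, 0.771, -0.0]
contact_force: [0.5, 0.7, 0.1]
width: 0.0553
gripper_force: 0.0
```

send_rows:
  increments:
    - {"gripper": -0.3, "linear": [0, -0.04, 0.03], "delta_rot": [0, 0, 0]}
    - {"gripper": -0.3, "linear": [0, -0.08, 0.06], "delta_rot": [0, 0, 0]}
    - {"gripper": -0.3, "linear": [0, -0.12, 0.08], "delta_rot": [0, 0, 0]}
    - {"gripper": -0.3, "linear": [0, -0.16, 0.1], "delta_rot": [0, 0, 0]}
    - {"gripper": -0.3, "linear": [0, -0.2, 0.1], "delta_rot": [0, 0, 0]}
    - {"gripper": -0.3, "linear": [-0.05, -0.24, 0.1], "delta_rot": [0, 0, 0]}
    - {"gripper": -0.3, "linear": [-0.08, -0.28, 0.1], "delta_rot": [0, 0, 0]}
    - {"gripper": -0.3, "linear": [-0.1, -0.32, 0.1], "delta_rot": [0, 0, 0]}

```text
clock: 20.75
position: [0.3668, -0.2302, 0.2377]
ee_rot: [-0.0, 0.636, 0.772, 0.0]
contact_force: [1.4, -0.3, 0.3]
width: 0.0557
gripper_force: 0.0
```

```bash
python3 - <<'E'
from h import *
t=optics.get_image("top");s=optics.get_image("side");print(get_state()["position"],get_state()["clock"])
P=[(.467,.083,.026),(.480,.020,.026),(.492,-.044,.026),(.5044,-.108,.026)]
for d in(t,s):
    for q in proj(d,P): cv2.circle(d["pixels"],tuple(int(round(v)) for v in q),0,(0,0,255),-1)
a=cv2.resize(t["pixels"][190:260,230:380],None,fx=5,fy=5,interpolation=cv2.INTER_NEAREST)
b=cv2.resize(s["pixels"][190:300,270:360],(0,0),fx=2.2,fy=2.2,interpolation=cv2.INTER_NEAREST)
c=np.zeros((350+242,750,3),np.uint8);c[:350]=a;c[350:,:b.shape[1]]=b[:242]
cv2.imwrite("pics/f.png",c)
E
```

```text
[ 0.36569664 -0.23493861  0.23773877] 20.85
```

View pics/f.png

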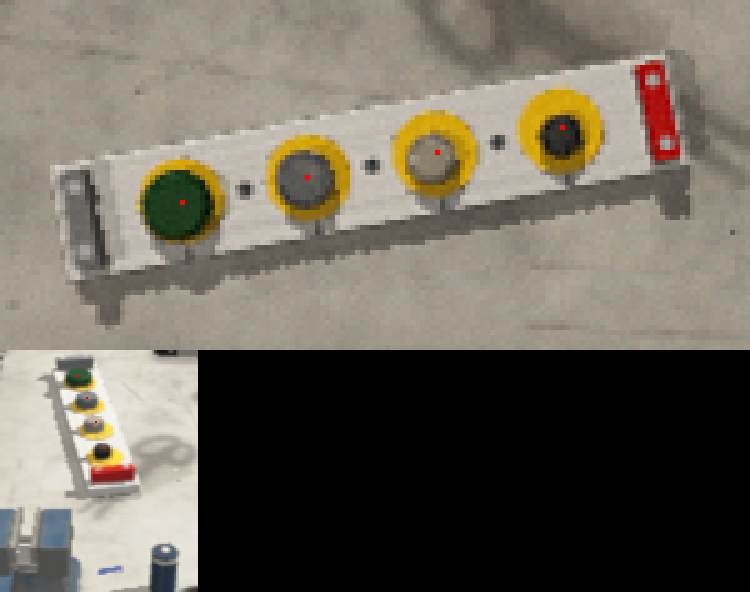

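The order is right: from the red block, black, beige, blue and green. In the top crop black is at (561,136) against its pad at (561,131), and green at (175,203) against (182,201). All caps are flat and within about 4 mm of their pad centres, and the cell still stands.

```bash
python3 -c "
from rig import sign_off
print(sign_off())"
```

```text
the job is handed in; nothing more can be done
None
```

The job is handed in: from the red block on, the black, beige, blue-grey and green caps lie crown up on the four pads, about 4 mm or less off centre in the last picture, with the gripper clear and the dry cell standing and never approached; no verdict was returned.

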